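Index the marked compressor blade to the arrow

TASK

One blade of the compressor wheel on the inspection turntable is painted yellow because it needs a second look. Push the lobes on the turntable's rim round until the yellow blade stands at the red arrow on the front of the stand, then leave the turntable at rest there. Push on the turntable itself: do not touch or lift the wheel, and leave the other things on the bench where they are.

Things in the scene. Friction and masses are not known exactly. Their poses are not given: they have to be found in the camera images.
- stand: fixed stand of the turntable: grey round foot 216 mm across, 12 mm high. Origin on the turning axis at bench level. A white tongue, 60 mm wide and 12 mm high, reaches along the stand's own -x axis, towards the robot, to 215 mm from the axis; the red arrow on it points back to the axis. The yellow blade belongs in the direction of the stand's -x axis.
- platter: aluminium platter, 244 mm across, 28 to 48 mm above the bench, that turns either way without end about its upright axis (z); light friction (0.25 N m) and grease stop it where it is left. Origin on the axis at its underside. Ten black lobes stand out from its rim: see point lobe. A steel spigot, 25 mm across, stands up from its middle to 88 mm above the bench.
- lobe (a point): centre of the round end of one black lobe, on the platter's own +x axis, 140 mm from the axis, 38 mm above the bench. The ten lobes are alike, one every 36 degrees: each 20 mm wide with a round end of 10 mm radius (so they reach 150 mm from the axis), 26 to 50 mm above the bench. Between the lobes the edge lies 122 mm from the axis and there is nothing below but the bench and the tongue.
- wheel: loose compressor wheel, 190 mm across, 30 mm high, about 0.9 kg: steel disc with 20 blades, lying on the platter round the spigot with 2.5 mm of play and turning with it by friction. Origin at the centre of its underside, on the platter; its top is 78 mm above the bench. The yellow blade lies along its own +x axis. A blue blade has no part in the job.
- yellow_blade (a point): middle of the tip of the yellow blade, 95 mm from the wheel's axis, about 62 mm above the bench
- spray_can: bystander: upright spray can with a red label, 60 mm across, 170 mm high; origin at the centre of its underside
- marker: bystander: white paint marker with a yellow cap, lying, 130 mm long, 18 mm high; origin under its middle, long axis x
- caliper: bystander: steel sliding caliper with a black slide, lying, 200 mm long, 12 mm high; origin under its middle, long axis x
- ear_defenders: bystander: yellow ear defenders with black headband, about 160 by 150 mm and 81 mm high; origin on the bench between the two cups
- parts_tray: bystander: blue open tray in three parts, 160 by 220 mm, 45 mm high; origin at the centre of its underside
- torch: bystander: black hand torch, lying, 135 mm long, 32 mm high; origin under its middle, long axis x
Not all that is in view belongs to the job. Leave any brown or pink look-alike of the wheel alone.

How it is judged (in metres and radians):
At the end, for the whole second after the job is handed in: the tip of the yellow blade is within 10 mm (about 6 degrees) of the arrow's line on the arrow's side, the wheel lies flat on the platter, and the turntable is at rest (y of yellow_blade in the frame of stand between -0.01 and 0.01 m and x of yellow_blade in the frame of stand below -0.085 m and angular speed of platter below 0.03 rad/s and angular speed of wheel below 0.05 rad/s and angle between wheel's own z axis and vertical below 0.03 rad and z of wheel in the frame of stand below 0.052 m); the robot touches nothing.
It fails at once if the compressor wheel is touched by the robot (contact force between any of the fingers, the arm and wheel above 0.5 N).
It fails at once if the compressor wheel is lifted or tipped off the platter (z of wheel in the frame of stand above 0.055 m or angle between wheel's own z axis and vertical above 0.08 rad).
It fails at once if another thing on the bench is moved by more than 20 mm or knocked over (distance of any of spray_can, marker, caliper, ear_defenders, parts_tray, torch from where it was at the start of the episode above 0.02 m or angle between spray_can's own z axis and vertical above 0.3 rad).
It also fails if it takes over 54 s, if anything falls off the work surface, if the arm or the gripper's body presses on something with over 40 N, if the wrist force passes 120 N, or if a joint passes its speed limit or range.

ROBOT

A 6-joint arm with a two-finger parallel gripper is mounted at the origin on the work surface. World frame = base frame: x ahead of the robot, y to its left, z up, the work surface at z = 0. Lengths are in mm, angles in rad, forces in N, time in s.
With the tool pointing down it reaches from about 300 to 850 mm from the base axis. Payload 5.4 kg.
Tool frame: the origin (TCP) lies at the very end of the fingers, on their centre line; the grasp point (between the pads) lies 19 mm behind it; z points along the fingers, x is the direction in which the jaws open and shut, and the axes are right-handed (so a half turn about z gives the same grasp; the last joint's range is limited). The gripper opens to 85 mm and grips with 20 to 120 N. Pads are 22 mm wide; open, the fingers measure 114 mm over their backs; the gripper's body (76 mm by 85 mm) begins 54 mm behind the grasp point. The pads swing forward as they close: fully open they stand 13 mm farther back than shut.
Start: joints at [1.03, 0.158, 1.597, -0, 1.386, -0.21], TCP at [186.769, 543.805, 231.299] pointing down, gripper open.
Joint ranges: [-2.91, 2.91], [-0.94, 2.29], [0.18, 2.7], [-1.29, 4.43], [0.17, 2.64], [-3, 3]. Speed limits (rad/s): [2.57, 2.57, 3.14, 3.14, 3.14, 3.14].

INTERFACE

Orientations are given as a unit quaternion [x, y, z, w].
In Python, from bench import robot gives the robot as it stands. The module is installed in compiled form; this text tells all that it offers.
- The arm moves only by the shell command python3 -m inch 'ROWS'. ROWS is JSON, a list of rows, each a list of 3 entries, a list of its own where there are three numbers: the shift along the tool's x, y, z in mm, then the turn about the tool's z in rad, then the closure, from 0 (fully open) to 1 (shut). A call has exactly 5 rows; each row shifts and turns the pose as measured when the row begins, along the tool's axes as they then stand; what a row does not reach is not made up. A row lasts 1/8 s, in which the tool goes at most 62.5 mm and 10.7 degrees, less where a joint would pass 70% of its speed; a pose out of reach is approached as far as the arm can. A call is refused whole if a number of a shift passes 62.5 or a number of a turn 0.188, either way. A call with a gripper value outside its range is refused whole. The fingers move at their own pace and stop on an object; the grip force is fixed at half the most. Time passes only in rows, so rows that do not move let the fingers close, or fill a call up. It gives the time, the measured TCP pose, the force and the opening at its end, in the units of the state.
- robot.get_state(): the state, without advancing time (a new reading comes with each control period).
- robot.get_image(name): name is "side" or "top" or "wrist"; returns a dict with "img" (480x640x3 uint8, red, green, blue), "z_map" (480x640 float32, mm along the optical axis (not along the pixel's ray), 0 where there is no reading), "fx", "fy", "cx", "cy" (pixels), "eye" and "rotation" of the camera in the world. Camera axes: x right, y up, looking along -z (the intrinsics and any distortion apply to the point x, -y, -z); pixel columns grow to the right and rows downward; lengths in mm; the calibration is good to about 2 mm. The wrist camera is an equidistant fisheye: a pixel r from the principal point sees the ray r / f radians off the axis. A picture is of the moment at which its call begins.
- robot.finish_job(): hands the job in, once; it reports no verdict.
The state is a dict: "t": time; "q": joint angles; "qvel": joint speeds; "joint_torque": joint torques, N m; "position": TCP position; "ee_rot": TCP orientation; "wrist_force": force on the tool from outside, world axes, zero at the start; "ft_torque": the same for the moment, N m; "opening": opening from 0.0 (shut) to 1.0 (fully open).
Only numpy, scipy, OpenCV 4.12 (cv2) and the standard library are available. Lean on these libraries where they do the work, as an engineer would, in place of code of your own. Each camera call takes 0.05 s, during which the arm holds its last target.

## Working session

There is one attempt and no reset: what is moved stays moved. The work goes in short steps, Python scripts to look and compute and a shell command to move; the robot and the scene stay as the last step left them, time stands still between calls to the robot, and variables do not carry over. Pictures are saved under pics/ and viewed, and the job is handed in when it is done.

```bash
mkdir -p pics; ls; cat > h.py <<'E'
from bench import robot
import cv2, numpy as np
def snap(n,f):
    d=robot.get_image(n); cv2.imwrite('pics/'+f,d['img'][:,:,::-1]); np.savez('pics/'+f[:-4]+'.npz',**{k:np.array(v) for k,v in d.items()}); return d
def ray(d,u,v):
    R=np.array(d['rotation']); 
    c=np.array([(u-d['cx'])/d['fx'],-(v-d['cy'])/d['fy'],-1.0]); return np.array(d['eye']),R@c
def onz(d,u,v,z):
    e,r=ray(d,u,v); return e+r*(z-e[2])/r[2]
E
python3 - <<'E'
from h import *
for n in('side','top'):
    d=snap(n,n+'0.png'); print({k:d[k] for k in d if k not in('img','z_map')})
s=robot.get_state();print(s)
E
```

```text
pics
{'fx': 517.2959456518082, 'fy': 517.2959456518082, 'cx': 310.99721932365026, 'cy': 236.18779497513717, 'eye': array([ 338.02348611, -795.13333674,  869.83096364]), 'rotation': array([ 0.39759384, -0.04814073, -0.11305214,  0.90929688])}
{'fx': 608.8595796482074, 'fy': 608.8595796482074, 'cx': 323.77787481668196, 'cy': 230.78032364291832, 'eye': array([ 279.18791561,   40.86694502, 1427.47985726]), 'rotation': array([ 0.07353116, -0.06317159, -0.69584413,  0.71162031])}
{'t': 0.1, 'q': array([ 1.02987565e+00,  1.59003099e-01,  1.59810212e+00,  2.02062531e-05,
        1.38619011e+00, -2.10106054e-01]), 'qvel': array([-1.01794566e-03, -1.59499660e-03, -1.76501559e-03, -2.80260246e-04,
       -1.41098672e-03, -4.14572182e-05]), 'joint_torque': array([-1.35090937e-03, -3.96989536e+01, -3.32336748e+01, -3.32980926e-04,
        4.19946315e-03, -1.98757311e-05]), 'position': array([186.50365829, 543.34763104, 230.40785441]), 'ee_rot': array([ 8.13884560e-01,  5.81025987e-01, -7.84774708e-04,  3.30153407e-04]), 'wrist_force': array([-0.82425313, -0.16622205, -0.30678409]), 'ft_torque': array([-0.03185559, -0.06215247,  0.03433715]), 'opening': 0.9969161638642174}
```

View pics/top0.png

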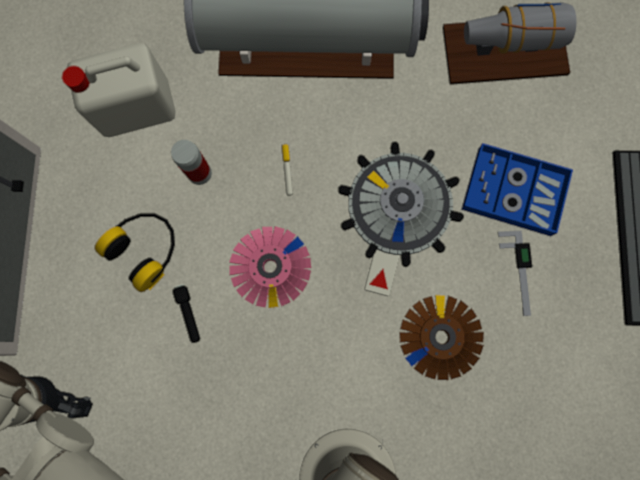

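View pics/side0.png

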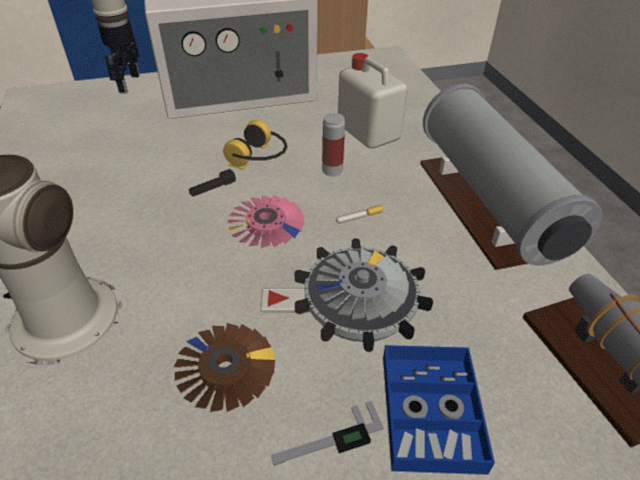

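The top view shows the steel wheel at (402,200) with its yellow blade at (377,180), and the red arrow at (378,281). Possible mix-ups for the yellow blade are the pink wheel's at (272,297), the brown wheel's at (440,306), the marker cap at (286,152) and the blue blade at (399,231). I choose the steel wheel's blade at (377,180), on the turntable with black lobes.

```bash
sed -i "s/R=np.array(d\['rotation'\]);/from scipy.spatial.transform import Rotation as Ro; R=Ro.from_quat(d['rotation']).as_matrix()/" h.py
cat >> h.py <<'E'
def comps(m,amin):
    n,l,st,c=cv2.connectedComponentsWithStats(m.astype(np.uint8)); return [(st[i,4],c[i]) for i in range(1,n) if st[i,4]>=amin]
def fitc(P):
    A=np.c_[2*P,np.ones(len(P))]; s=np.linalg.lstsq(A,(P**2).sum(1),rcond=None)[0]; return s[:2],np.sqrt(s[2]+s[:2]@s[:2])
def measure(d,verbose=True):
    im=d['img'].astype(int); r,g,b=im[...,0],im[...,1],im[...,2]
    box=np.zeros(r.shape,bool); box[130:310,325:480]=1
    out={}
    red=(r>120)&(g<70)&(b<70)&box
    out['red']=[(a,onz(d,*c,12)[:2]) for a,c in comps(red,30)]
    y=(r>130)&(g>100)&(b<90)&box
    out['yel']=[(a,c,onz(d,*c,70)[:2]) for a,c in comps(y,15) if c[1]<290]
    k=(r<45)&(g<45)&(b<45)&box
    out['lobe']=[(a,c,onz(d,*c,50)[:2]) for a,c in comps(k,25)]
    return out
E
python3 - <<'E'
from h import *
d=dict(np.load('pics/top0.npz'))
o=measure(d)
for k in o:
    print(k)
    for x in o[k]: print('  ',x)
cv2.imwrite('pics/crop0.png',cv2.resize(d['img'][130:310,325:480,::-1],None,fx=3.2,fy=3.2,interpolation=2))
E
```

```text
red
   (np.int32(159), array([441.22049816, -67.44159192]))
yel
   (np.int32(160), array([377.525, 179.775]), array([667.68968561, -57.15338143]))
lobe
   (np.int32(75), array([394.45333333, 148.17333333]), array([751.66613706, -98.07229018]))
   (np.int32(72), array([428.86111111, 155.75      ]), array([ 734.53223222, -179.08573743]))
   (np.int32(85), array([362.6       , 161.16470588]), array([718.15346632, -23.16581999]))
   (np.int32(83), array([452.3253012 , 181.65060241]), array([ 672.37944398, -233.17838381]))
   (np.int32(91), array([344.45054945, 189.89010989]), array([647.38510945,  18.3886883 ]))
   (np.int32(95), array([455.87368421, 215.95789474]), array([ 590.42379206, -239.96454865]))
   (np.int32(94), array([347.67021277, 223.96808511]), array([566.26686955,   9.56766515]))
   (np.int32(93), array([438.23655914, 245.7311828 ]), array([ 519.7501138 , -198.44647839]))
   (np.int32(92), array([370.75, 250.25]), array([505.94013346, -44.21860232]))
   (np.int32(102), array([405.53921569, 258.39215686]), array([ 488.83886393, -123.66774581]))
```

View pics/crop0.png

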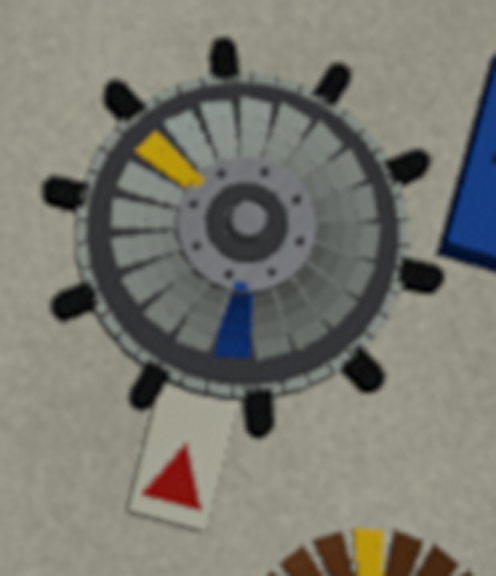

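The crop confirms the steel wheel and its yellow blade at upper left, ten black lobes, and the tongue at lower left with the red arrow pointing at the axis.

```bash
cat >> h.py <<'E'
def solve(d,arrow=None,center=None):
    o=measure(d); P=np.array([x[2] for x in o['lobe']]); c,R=fitc(P)
    a=np.degrees(np.arctan2(*(P-c).T[::-1])); 
    print('centre',c,'R',R,'nlobes',len(P),'lobe angles',np.round(np.sort(a),1),'res',np.round(np.hypot(*(P-c).T)-R,1))
    if center is not None: c=center
    if len(o['red']): 
        A=max(o['red'],key=lambda x:x[0])[1]; aa=np.degrees(np.arctan2(*(A-c)[::-1])); print('arrow',A,'dist',np.hypot(*(A-c)),'ang',aa)
    for _,px,Y in o['yel']: print('yellow',px,Y,'r',np.hypot(*(Y-c)),'ang',np.degrees(np.arctan2(*(Y-c)[::-1])))
E
python3 - <<'E'
from h import *
solve(dict(np.load('pics/top0.npz')))
s=robot.get_state();from scipy.spatial.transform import Rotation as Ro
print(Ro.from_quat(s['ee_rot']).as_matrix().round(3))
d=dict(np.load('pics/top0.npz'));
for u,v in((188,155),(195,180),(286,155),(290,193),(480,230),(463,208),(515,245),(170,240)): print((u,v),onz(d,u,v,20)[:2].round(),d['z_map'][v,u])
E
```

```text
centre [ 620.16426416 -111.45635956] R 132.37467812308762 nlobes 10 lobe angles [-174.7 -139.1 -103.   -66.8  -30.6    5.8   42.    78.2  114.   149.5] res [-0.2  0.5 -0.5  0.1  0.3 -0.5  0.1  0.5  0.2 -0.5]
arrow [441.22049816 -67.44159192] dist 184.2774298653233 ang 166.1812904767688
yellow [377.525 179.775] [667.68968561 -57.15338143] r 72.16286523107401 ang 48.80791096680875
[[ 0.325  0.946 -0.001]
 [ 0.946 -0.325 -0.001]
 [-0.002 -0.    -1.   ]]
(188, 155) [735. 398.] 1317.5511
(195, 180) [673. 377.] 1428.2004
(286, 155) [740. 161.] 1474.0265
(290, 193) [645. 148.] 1459.3807
(480, 230) [ 565. -302.] 1446.2434
(463, 208) [ 617. -263.] 1445.9756
(515, 245) [ 531. -383.] 1429.1877
(170, 240) [525. 427.] 1402.7224
```

```bash
for i in 1; do python3 -m inch '[[[0,0,0],0.18,1],[[0,0,0],0.18,1],[[0,0,0],0.18,1],[[0,0,0],0.18,1],[[0,0,0],0.18,1]]'; done
python3 -m inch '[[[0,0,0],0.18,1],[[0,0,0],0.18,1],[[0,0,0],0.18,1],[[0,0,0],0.18,1],[[0,0,0],0.18,1]]'
python3 -m inch '[[[0,0,0],0.18,1],[[0,0,0],0.18,1],[[0,0,0],0.18,1],[[0,0,0],0.18,1],[[0,0,0],0.18,1]]'
cat >> h.py <<'E'
from scipy.spatial.transform import Rotation as Ro
C=np.array([620.2,-111.5])
def go(phi,rad,z):
    s=robot.get_state(); R=Ro.from_quat(s['ee_rot']).as_matrix(); p=s['position']
    t=np.array([*(C+rad*np.array([np.cos(np.radians(phi)),np.sin(np.radians(phi))])),z])
    q=p[:2]-C
    print('t',s['t'],'p',p.round(1),'r',np.hypot(*q).round(1),'phi',np.degrees(np.arctan2(q[1],q[0])).round(1),'F',s['wrist_force'].round(1),'q',s['q'].round(2))
    xa=np.degrees(np.arctan2(R[1,0],R[0,0])); print('x ang',xa,'want',phi-180,'turn',np.radians((xa-(phi-180)+180)%360-180).round(3),'tool shift',(R.T@(t-p)).round(1))
E
python3 -c "
from h import *
go(96,147,150)"
```

```text
t: 0.72
position: [185.5, 541.7, 227.3]
ee_rot: [0.988, 0.155, -0.002, 0.003]
wrist_force: [0.2, 0.5, 0.5]
opening: -0.0
t: 1.35
position: [184.5, 540.1, 224.2]
ee_rot: [0.952, -0.305, -0.002, 0.007]
wrist_force: [0.1, 1.2, 0.4]
opening: 0.004
t: 1.98
position: [183.5, 538.4, 221.0]
ee_rot: [0.714, -0.7, 0.002, 0.01]
wrist_force: [-0.5, -0.6, -0.6]
opening: 0.004
t 1.975 p [183.5 538.4 221. ] r 783.0 phi 123.9 F [-0.5 -0.6 -0.6] q [1.03 0.17 1.61 0.   1.39 2.58]
x ang -88.82432744664047 want -84 turn -0.084 tool shift [ 511.  -411.7   75.2]
```

```bash

python3 -m inch '[[[40,-32,0],0,1],[[40,-32,0],0,1],[[40,-32,0],0,1],[[40,-32,0],0,1],[[40,-32,0],0,1]]'
python3 -m inch '[[[40,-32,0],0,1],[[40,-32,0],0,1],[[40,-32,0],0,1],[[40,-32,0],0,1],[[40,-32,0],0,1]]'
python3 -c "
from h import *
go(96,147,120)"
```

```text
t: 2.6
position: [348.9, 337.4, 220.3]
ee_rot: [0.716, -0.698, 0.002, 0.011]
wrist_force: [-0.0, -0.7, 0.7]
opening: -0.002
t: 3.22
position: [517.1, 134.0, 220.1]
ee_rot: [0.716, -0.698, 0.001, 0.012]
wrist_force: [1.1, 0.5, 0.3]
opening: -0.003
t 3.225 p [517.1 134.  220.1] r 266.3 phi 112.8 F [1.1 0.5 0.3] q [ 0.04  0.08  1.71 -0.02  1.37  1.59]
x ang -88.5474541403628 want -84 turn -0.079 tool shift [ 99.7 -86.7 100.7]
```

```bash

python3 -m inch '[[[30,-27,20],-0.08,1],[[30,-27,20],0,1],[[30,-27,20],0,1],[[8,-6,20],0,1],[[0,0,5],0,1]]'
python3 -c "
from h import *
go(96,147,33)"
```

```text
t: 3.85
position: [614.2, 34.9, 131.4]
ee_rot: [0.742, -0.67, 0.0, 0.012]
wrist_force: [0.5, 0.3, 0.3]
opening: -0.001
t 3.85 p [614.2  34.9 131.4] r 146.6 phi 92.3 F [0.5 0.3 0.3] q [-0.13  0.36  1.56 -0.02  1.24  1.35]
x ang -84.1283366616612 want -84 turn -0.002 tool shift [-2.3  7.6 98.6]
```

```bash

python3 -m inch '[[[-2,8,10],0,1],[[0,0,20],0,1],[[0,0,20],0,1],[[0,0,20],0,1],[[0,0,20],0,1]]'
python3 -c "
from h import *
go(96,147,33);snap('top','top1.png')"
```

```text
t: 4.47
position: [603.2, 37.4, 39.2]
ee_rot: [0.744, -0.669, 0.001, 0.011]
wrist_force: [-0.2, 0.5, -0.2]
opening: -0.001
t 4.475 p [603.2  37.4  39.2] r 149.9 phi 96.5 F [-0.2  0.5 -0.2] q [-0.13  0.46  1.63 -0.02  1.06  1.35]
x ang -83.92323661687867 want -84 turn 0.001 tool shift [ 2.8 -1.4  6.2]
```

View pics/top1.png

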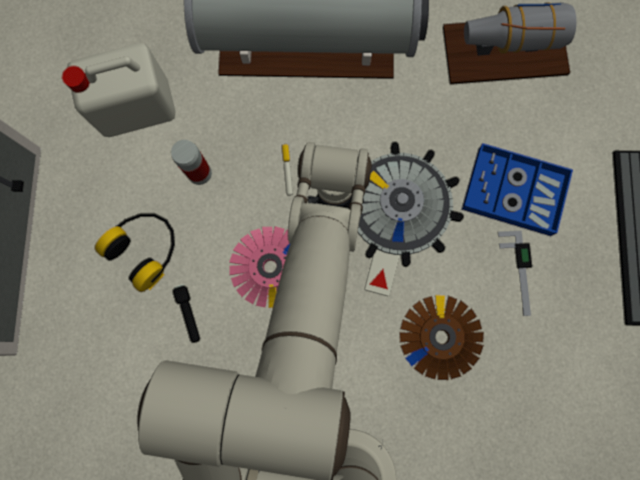

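The arm is in the gap between lobes, at (345,190) under the wrist, with the wheel unmoved. I start pushing counter-clockwise along the arc.

```bash

python3 -m inch '[[[2,5,5],-0.03,1],[[1,10,0],-0.07,1],[[0.4,10,-0.4],-0.07,1],[[0.4,10,-0.4],-0.07,1],[[0.4,10,-0.4],-0.07,1]]'
python3 -c "
from h import *
go(116,147,34)"
```

```text
t: 5.15
position: [556.9, 24.8, 33.9]
ee_rot: [0.842, -0.539, -0.001, 0.01]
wrist_force: [2.1, 1.6, -0.9]
opening: 0.001
t 5.15 p [556.9  24.8  33.9] r 150.3 phi 114.9 F [ 2.1  1.6 -0.9] q [-0.16  0.36  1.78 -0.02  1.01  0.99]
x ang -65.18149310614585 want -64 turn -0.021 tool shift [ 3.3  2.8 -0. ]
```

```bash

python3 -m inch '[[[1,10,-0.4],-0.075,1],[[1,10,-0.4],-0.07,1],[[1,10,-0.4],-0.07,1],[[1,10,-0.4],-0.07,1],[[1,10,-0.4],-0.07,1]]'
python3 -m inch '[[[0.7,10,-0.4],-0.07,1],[[0.7,10,-0.4],-0.07,1],[[0.7,10,-0.4],-0.07,1],[[0.7,10,-0.4],-0.07,1],[[0.7,10,-0.4],-0.07,1]]'
python3 -c "
from h import *
go(156,147,34)"
```

```text
t: 5.78
position: [515.3, -3.1, 37.7]
ee_rot: [0.928, -0.373, -0.003, 0.006]
wrist_force: [-0.2, 1.5, -1.2]
opening: -0.003
t: 6.4
position: [484.8, -42.6, 40.2]
ee_rot: [0.98, -0.197, -0.005, 0.003]
wrist_force: [-1.0, 1.7, -1.2]
opening: 0.004
t 6.4 p [484.8 -42.6  40.2] r 152.0 phi 153.0 F [-1.   1.7 -1.2] q [-0.33  0.19  1.98 -0.01  0.98  0.07]
x ang -22.684819607793774 want -24 turn 0.023 tool shift [4.6 7.9 6.2]
```

```bash

python3 -m inch '[[[2,11,1.5],-0.06,1],[[2,11,1.5],-0.07,1],[[1.5,10.5,1.5],-0.07,1],[[1.5,10.5,1],-0.07,1],[[1.5,10.5,1],-0.07,1]]'
python3 -c "
from h import *
go(176,147,34)"
python3 -m inch '[[[1,10.5,0.3],-0.07,1],[[1,10.5,0.3],-0.07,1],[[1,10.5,0.3],-0.07,1],[[1,10.5,0.3],-0.07,1],[[0,0,0],0,1]]'
python3 -c "
from h import *
go(196,147,34);snap('top','top2.png');snap('side','side2.png')"
```

```text
t: 7.02
position: [475.7, -93.9, 35.1]
ee_rot: [1.0, -0.019, -0.007, -0.0]
wrist_force: [-0.4, 1.4, 1.0]
opening: 0.004
t 7.025 p [475.7 -93.9  35.1] r 145.6 phi 173.1 F [-0.4  1.4  1. ] q [-0.44  0.2   1.98 -0.01  0.97 -0.4 ]
x ang -2.1456578181175536 want -4 turn 0.032 tool shift [-1.8  7.4  1.1]
t: 7.65
position: [479.4, -133.9, 34.5]
ee_rot: [0.992, 0.128, -0.008, -0.003]
wrist_force: [0.4, 0.4, 0.9]
opening: -0.003
t 7.65 p [ 479.4 -133.9   34.5] r 142.5 phi -171.0 F [0.4 0.4 0.9] q [-0.51  0.23  1.94 -0.01  0.98 -0.77]
x ang 14.751329182808423 want 16 turn -0.022 tool shift [-5.1 17.4  0.4]
```

View pics/top2.png

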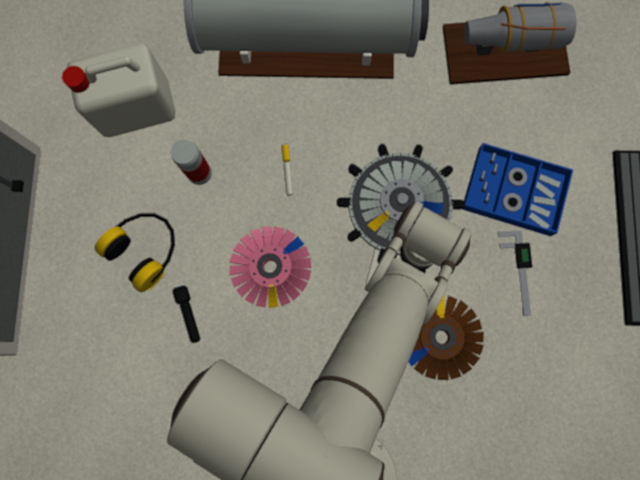

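View pics/side2.png

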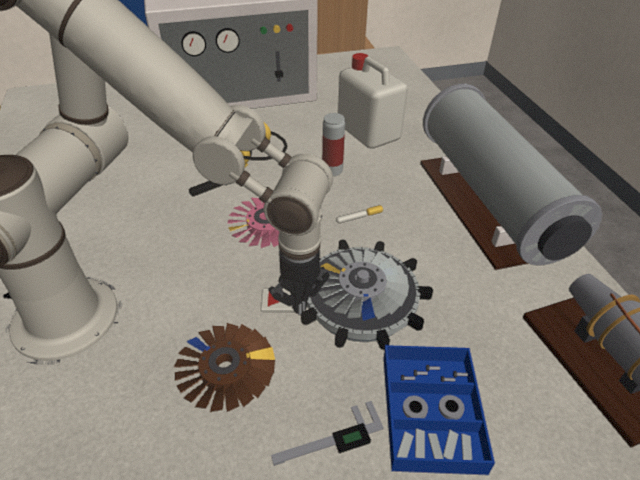

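Yellow blade is now at about (380,219) in the top view, partly near the wrist; the turntable follows the push. I measure how far is left.

```bash
python3 - <<'E'
from h import *
d=dict(np.load('pics/top2.npz')); o=measure(d)
for k in('yel','lobe'):
    for x in o[k]:
        q=x[2]-C; print(k,x[0],x[1].round(1),'r',np.hypot(*q).round(1),'ang',np.degrees(np.arctan2(q[1],q[0])).round(1))
E
```

```text
yel 141 [376.8 222.3] r 76.5 ang 133.8
lobe 73 [382.3 150. ] r 133.1 ang 18.4
lobe 69 [417.5 150.5] r 133.2 ang -17.9
lobe 83 [353.9 169.8] r 132.7 ang 54.8
lobe 73 [446.4 170.8] r 133.7 ang -54.1
lobe 102 [343.3 201.9] r 132.0 ang 90.7
lobe 101 [458.2 204. ] r 134.4 ang -90.6
lobe 111 [399.6 221.8] r 46.3 ang 178.5
lobe 91 [353.7 234.9] r 133.1 ang 126.6
lobe 114 [410.6 260.6] r 138.3 ang -170.1
lobe 45 [381.3 253.6] r 129.0 ang 160.5
```

```bash

python3 -m inch '[[[-0.5,10,0],-0.07,1],[[-0.5,10,0],-0.07,1],[[-0.5,10,0],-0.07,1],[[-0.5,10,0],-0.07,1],[[0,10,0],-0.07,1]]'
python3 -c "
from h import *
go(219,146,34)"
```

```text
t: 8.38
position: [493.9, -175.5, 33.1]
ee_rot: [0.953, 0.304, -0.01, -0.008]
wrist_force: [-2.0, 1.1, 0.3]
opening: 0.003
t 8.375 p [ 493.9 -175.5   33.1] r 141.6 phi -153.2 F [-2.   1.1  0.3] q [-0.57  0.3   1.86 -0.    1.01 -1.19]
x ang 35.41938052783856 want 39 turn -0.062 tool shift [-5.7 30.2 -1.5]
```

```bash

python3 -m inch '[[[-1,10,0],-0.06,1],[[-0.5,9,0],-0.06,1],[[-0.5,6,0],-0.04,1],[[0,3,0],-0.02,1],[[0,0,0],0,1]]'
python3 - <<'E'
from h import *
go(221,146,34)
d=snap('top','top3.png'); o=measure(d)
for k in('yel','lobe'):
    for x in o[k]:
        q=x[2]-C; print(k,x[0],x[1].round(1),'r',np.hypot(*q).round(1),'ang',np.degrees(np.arctan2(q[1],q[0])).round(1))
E
```

```text
t: 9.0
position: [508.5, -196.1, 32.3]
ee_rot: [0.92, 0.391, -0.01, -0.011]
wrist_force: [0.8, -0.4, 0.6]
opening: -0.002
t 9.0 p [ 508.5 -196.1   32.3] r 140.1 phi -142.9 F [ 0.8 -0.4  0.6] q [-0.59  0.35  1.8  -0.01  1.02 -1.39]
x ang 46.03243709282742 want 41 turn 0.088 tool shift [-7.   8.9 -1.9]
yel 87 [389.2 234. ] r 84.0 ang 161.1
lobe 79 [390.3 148.8] r 131.8 ang 10.1
lobe 71 [425.1 153.8] r 132.5 ang -26.3
lobe 89 [359.7 164. ] r 131.6 ang 46.3
lobe 77 [450.6 178. ] r 132.7 ang -62.6
lobe 115 [436.  203.7] r 83.0 ang -91.0
lobe 98 [343.9 194. ] r 132.1 ang 82.5
lobe 95 [349.6 227.7] r 132.3 ang 118.3
lobe 82 [374.2 252.8] r 133.9 ang 153.7
```

View pics/top3.png

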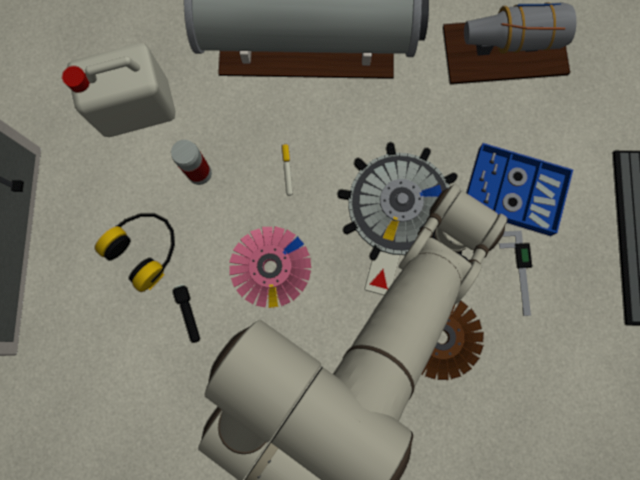

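```bash

python3 -m inch '[[[-1.5,4,-0.5],0,1],[[-1.5,3,-0.5],0,1],[[-1,2,-0.5],0,1],[[0,1,0],0,1],[[0,0,0],0,1]]'
python3 -c "
from h import *
go(221,146,34)"
python3 -m inch '[[[0,-6,0],0,1],[[-8,-8,0],0,1],[[-15,0,0],0,1],[[-25,0,0],0,1],[[-30,0,0],0,1]]'
python3 -c "
from h import *
go(221,146,34)"
```

```text
t: 9.68
position: [512.6, -205.0, 33.2]
ee_rot: [0.92, 0.391, -0.01, -0.012]
wrist_force: [-0.9, 1.5, -0.5]
opening: 0.005
t 9.675 p [ 512.6 -205.    33.2] r 142.6 phi -139.0 F [-0.9  1.5 -0.5] q [-0.6   0.36  1.78 -0.    1.03 -1.4 ]
x ang 45.994675308215385 want 41 turn 0.087 tool shift [-3.4 -0.3 -0.7]
t: 10.3
position: [446.2, -253.9, 35.4]
ee_rot: [0.92, 0.392, -0.01, -0.01]
wrist_force: [-0.9, 0.1, 0.7]
opening: 0.001
t 10.3 p [ 446.2 -253.9   35.4] r 224.9 phi -140.7 F [-0.9  0.1  0.7] q [-0.75  0.27  1.89 -0.01  1.01 -1.55]
x ang 46.165034660742215 want 41 turn 0.09 tool shift [77.8 13.7  0.2]
```

```bash

python3 -m inch '[[[0,0,-40],0,1],[[-20,0,-50],0,1],[[-20,0,-50],0,1],[[0,0,0],0,1],[[0,0,0],0,1]]'
python3 - <<'E'
from h import *
go(221,146,34)
d=snap('top','top4.png'); solve(d,center=C); snap('side','side4.png')
cv2.imwrite('pics/crop4.png',cv2.resize(d['img'][130:310,325:480,::-1],None,fx=3.2,fy=3.2,interpolation=2))
E
```

```text
t: 10.92
position: [415.7, -289.5, 179.3]
ee_rot: [0.921, 0.389, -0.011, -0.01]
wrist_force: [1.2, 0.8, -1.1]
opening: 0.003
t 10.925 p [ 415.7 -289.5  179.3] r 271.1 phi -139.0 F [ 1.2  0.8 -1.1] q [-0.84  0.05  1.82 -0.02  1.3  -1.63]
x ang 45.77747480867215 want 41 turn 0.083 tool shift [126.5  14.  143.4]
centre [ 620.53302677 -112.44818541] R 132.7271270813734 nlobes 10 lobe angles [-167.3 -131.6  -95.1  -58.6  -22.1   14.3   50.6   86.4  122.   157.2] res [-0.4  0.2 -0.2 -0.1  0.2  0.5  0.4 -0.1  0.1 -0.7]
arrow [441.22049816 -67.44159192] dist 184.3225580326174 ang 166.17077091731875
yellow [391.37974684 234.87341772] [538.94569947 -89.36938624] r 84.2141640119919 ang 164.76434311915142
```

View pics/crop4.png

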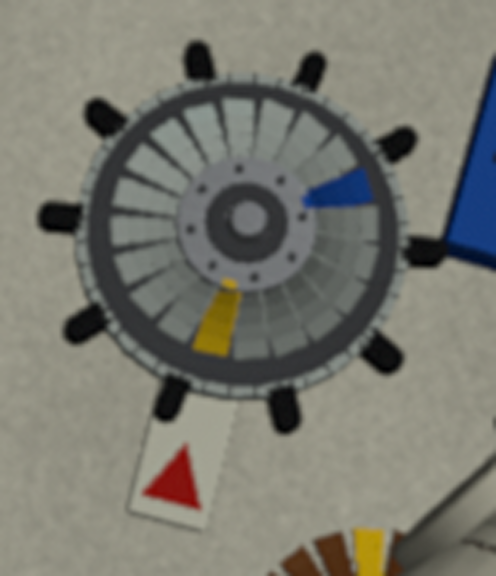

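```bash
python3 - <<'E'
from h import *
for f in('top4',):
    d=dict(np.load(f'pics/{f}.npz')); im=d['img'].astype(int); r,g,b=im[...,0],im[...,1],im[...,2]
    red=((r>110)&(g<80)&(b<80)); red[:255]=0;red[:,:360]=0;red[300:]=0;red[:,400:]=0
    _,tri=cv2.minEnclosingTriangle(np.argwhere(red)[:,::-1].astype(np.float32).reshape(-1,1,2)); tri=tri.reshape(3,2)
    W=np.array([onz(d,*p,12)[:2] for p in tri]); print('triangle',W.round(1), 'sides',[np.hypot(*(W[i]-W[i-1])).round(1) for i in range(3)])
    i=np.argmax([W[i][0] for i in range(3)]); base=np.delete(W,i,0).mean(0); v=W[i]-base; print('arrow dir (to axis)',np.degrees(np.arctan2(v[1],v[0]))+180, 'tip',W[i],'base',base)
    # tongue: bright mask
    t=(im.min(2)>135); t[:250]=0;t[300:]=0;t[:,:350]=0;t[:,410:]=0
    t=t|red; n,l,st,c=cv2.connectedComponentsWithStats(t.astype(np.uint8)); k=1+np.argmax(st[1:,4]); print('tongue area',st[k])
    rc=cv2.minAreaRect(np.argwhere(l==k)[:,::-1].astype(np.float32)); bx=np.array([onz(d,*p,12)[:2] for p in cv2.boxPoints(rc)]); print('tongue box',bx.round(1).tolist())
    g2=cv2.cvtColor(d['img'],cv2.COLOR_RGB2GRAY)
    sp=cv2.HoughCircles(cv2.resize(g2[180:220,380:425],None,fx=8,fy=8,interpolation=2),cv2.HOUGH_GRADIENT,1,50,param1=80,param2=20,minRadius=30,maxRadius=60)
    if sp is not None:
        for s in sp[0][:3]:
            u,vv=380+(s[0]+.5)/8-.5,180+(s[1]+.5)/8-.5; print('spigot',u,vv,s[2]/8,onz(d,u,vv,88)[:2])
    y=(r>120)&(g>90)&(b<100)&(r-b>50); y[:215]=0;y[250:]=0;y[:,:380]=0;y[:,410:]=0
    P=np.argwhere(y)[:,::-1]; m=P[:,1]>=P[:,1].max()-2; tip=P[m].mean(0); print('ytip',tip,onz(d,*tip,62)[:2]); 
    for (lo,hi) in((222,228),(228,234),(234,240)):
        q=P[(P[:,1]>=lo)&(P[:,1]<hi)].mean(0);print(q,onz(d,*q,68)[:2])
d=dict(np.load('pics/side4.npz')); cv2.imwrite('pics/side4c.png',cv2.resize(d['img'][220:360,250:450,::-1],None,fx=4,fy=4,interpolation=2))
E
```

```text
triangle [[469.  -74.3]
 [432.5 -43.4]
 [423.  -85.2]] sides [np.float64(47.3), np.float64(47.8), np.float64(42.8)]
arrow dir (to axis) 166.3204899815009 tip [469.01002546 -74.33870542] base [427.75200476 -64.29671414]
tongue area [366 254  33  41 761]
tongue box [[421.6, -35.4], [512.3, -57.0], [499.4, -112.8], [409.0, -90.6]]
ytip [391.38095238 238.66666667] [531.68597741 -90.15962256]
[394.83333333 226.05555556] [559.92162984 -97.36201326]
[392.67241379 230.48275862] [549.54757959 -92.47130073]
[391.06779661 236.42372881] [535.73381591 -88.86289978]
```

View pics/side4c.png

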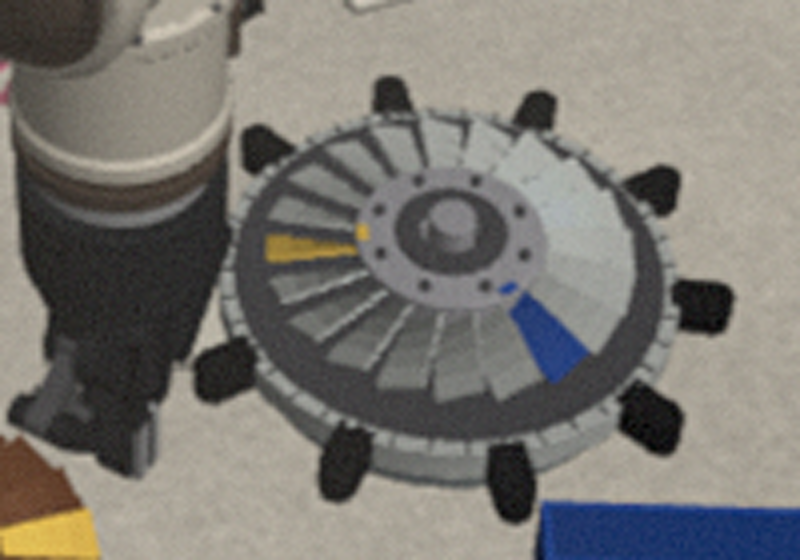

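Side crop: the yellow blade tip at about (317,282) points along the tongue, and all lobes and the wheel look flat. I cross-check the tip from this second view.

```bash
python3 - <<'E'
from h import *
d=dict(np.load('pics/side4.npz')); im=d['img'].astype(int); r,g,b=im[...,0],im[...,1],im[...,2]
y=(r>110)&(g>80)&(b<100)&(r-b>50); y[:270]=0;y[295:]=0;y[:,:300]=0;y[:,345:]=0
P=np.argwhere(y)[:,::-1]; tip=P[P[:,0]<=P[:,0].min()+2].mean(0); w=onz(d,*tip,62)[:2]
a=np.radians(166.3);ux=-np.array([np.cos(a),np.sin(a)]);uy=np.array([-ux[1],ux[0]])
for n,p in(('side',w),('top',np.array([531.7,-90.2]))): q=p-np.array([620.4,-111.5]); print(n,p,'stand x,y',q@ux,q@uy)
d0=dict(np.load('pics/top0.npz'));d4=dict(np.load('pics/top4.npz'))
D=np.abs(d0['img'].astype(int)-d4['img']).max(2)
for n,(u0,u1,v0,v1) in dict(can=(168,215,135,190),marker=(278,298,140,200),caliper=(495,540,228,320),ear=(90,180,205,295),tray=(463,577,140,240),torch=(170,205,283,345)).items(): print(n,(D[v0:v1,u0:u1]>50).sum())
E
python3 -m inch '[[[0,0,0],0,1],[[0,0,0],0,1],[[0,0,0],0,1],[[0,0,0],0,1],[[0,0,0],0,1]]'
python3 - <<'E'
from h import *
d=snap('top','top5.png'); solve(d,center=C)
E
```

```text
side [529.00842468 -88.57829925] stand x,y -94.22013769048327 0.6245469309031918
top [531.7 -90.2] stand x,y -91.22105945498882 -0.3135473000704914
can 0
marker 0
caliper 2035
ear 0
tray 520
torch 0
t: 11.65
position: [415.2, -287.3, 175.7]
ee_rot: [0.921, 0.39, -0.012, -0.013]
wrist_force: [0.5, -1.0, 0.2]
opening: -0.001
centre [ 620.49697384 -112.40632306] R 132.72150181647365 nlobes 10 lobe angles [-167.3 -131.5  -95.   -58.6  -22.1   14.3   50.5   86.3  122.   157.2] res [-0.4  0.1 -0.2  0.   0.2  0.5  0.4 -0.1  0.1 -0.7]
arrow [441.22049816 -67.44159192] dist 184.3225580326174 ang 166.17077091731875
yellow [391.32911392 234.91139241] [538.85566816 -89.25502617] r 84.33112820008036 ang 164.7054505429092
```

View pics/top5.png

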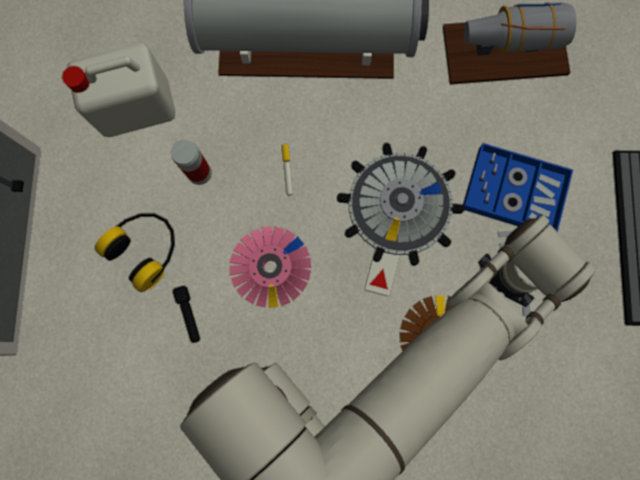

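```bash
python3 - <<'E'
from h import *
d0=dict(np.load('pics/side0.npz'));d4=dict(np.load('pics/side4.npz'))
D=np.abs(d0['img'].astype(int)-d4['img']).max(2)
print('caliper',(D[398:468,268:384]>50).sum(),'tray',(D[342:475,384:495]>50).sum(), robot.get_state()['qvel'].round(4))
print(robot.finish_job())
E
```

```text
caliper 0 tray 14 [-0.0011 -0.0014 -0.0005 -0.0027  0.     -0.0007]
the job is handed in; nothing more can be done
None
```

I pushed one rim lobe counter-clockwise along an arc with the closed fingers, turning the platter about 117°. Then I drew the arm clear and handed the job in at about 12 s.

- **Yellow blade:** the tip is at y = −0.3 mm from the top view and +0.6 mm from the side view, with x about −91 and −94 mm in the stand's frame. The limits are ±10 mm and below −85 mm.
- **Blade body:** its centroid sits about 1.5° off the arrow's line. I put that down to the blade leaning, and judged by the tip.
- **At rest:** two top pictures about 0.7 s apart show the lobe angles unchanged to within 0.1°. The blade differed by 0.06°, which is measuring noise.
- **Wheel:** it looked flat on the platter in the side picture, but I did not measure its tilt. Contact was only meant for the rim lobes, and the wrist force stayed below 3 N wherever I read it.
- **Other things on the bench:** nothing moved in the before-and-after pictures. In the top view the arm hid the caliper and part of the tray, so I checked those two in the side view. The caliper showed no change. The tray showed 14 changed pixels at its edge, which I take to be a lobe or its shadow.

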